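Pry the wire retaining ring off a rotor spindle with a hooked pick

TASK

Take the hooked pick from its cradle, hook it into the pull loop of the sprung wire ring that holds the rotor on its spindle, and pry the ring out of the groove without touching it with the gripper. Leave the ring lying flat on the rotor, completely clear of the spindle head, then lay the pick back in its cradle as it was. Feel for the rotor with the hook and go gently: do not dig the hook into the rotor, wrench the ring or knock anything else about.

Things in the scene. Friction and masses are not known exactly. Their poses are not given: they have to be found in the camera images.
- spindle (a point): Point on the axis of the vertical steel spindle, level with the rotor's flat upper face, 78 mm above the bench; z up, fixed. Above the rotor the spindle has a groove (neck 20 mm in diameter, 5 mm high), topped by a round head 25 mm in diameter that ends 14 mm above the rotor.
- ring_center (a point): Dark sprung ring of 4 mm wire lying on the rotor: an open horseshoe, 29 mm outside, that grips the groove, with a rectangular pull loop on one side. This point is the horseshoe's centre (on the spindle axis while seated), 2 mm above the rotor. z up; the loop lies along its -x, roughly towards the robot (within 0.7 rad); the mouth is on +x.
- pick_grip (a point): Centre of the pick's handle, where to grip it. The black handle is a bar 110 mm long (x), 14 mm wide (y), 16 mm high (z); x points towards the hook, z up. A thin steel shank goes on along x to a collar 104 mm from this point, with a steel hook rod, 3.6 mm thick, pointing down. About 0.1 kg, balanced near this point.
- cradle_seat (a point): Where the handle's centre lies with the pick in its cradle, 58 mm above the bench; x points the way of the hook, z up. The cradle is a fixed grey stand, 130 x 70 mm, base 12 mm, with two uprights 45 mm either side along x, 12 mm thick, tops 66 mm high, each with an open slot 20 mm wide, floor 50 mm high. Left or right of the unit; a white tube rack stands on the other side.
- jar: Closed glass jar, 68 mm across, 90 mm tall, a bystander; origin at its underside.
- reagent: Amber bottle, 60 mm across, 130 mm tall, a bystander; origin at its underside.
- tipbox: Grey closed box, 120 x 85 x 60 mm, a bystander; origin at its underside.
- dish: Clear closed dish, 90 mm across, 14 mm high, a bystander; origin at its underside.
- spare_nut: Small turned aluminium nut, 44 mm across, 26 mm high, a bystander; origin at its underside.
- ring: The same ring; frame as ring_center but 2 mm lower. The loop's clear opening spans x = -14 to -28 mm, y = -5 to +5 mm; its outer bar is centred on x = -30 mm. A level pull on that bar along -x takes the ring off: it resists over the first 8 mm with some 6 to 14 N, then it springs off by itself.
- unit: Fixed white drive unit, 220 x 220 mm, 58 mm high, at various places and yaws, carrying a bare aluminium rotor disc 164 mm in diameter. Origin on the bench under the spindle axis, axes as spindle. Three capped tubes stand 18 mm tall on the rotor's far side (+x of this frame), 68 mm from the axis.
- pick: The whole pick, frame as pick_grip. The rod leans back at its lower end: its round tip is centred 100 mm from the origin along x. The rod is set by hand in the collar: its lowest point is 38 mm below the origin, give or take 8 mm, otherwise each time and not measured, so find the rotor by feel. It does not shift under less than about 60 N.
There are look-alikes about, which are no part of the job. What is shaped like the pick but orange or red is not meant.

How it is judged:
On the way, in this order (a step that is already met when the one before it is completed fails the run):
1. the pick is lifted out of its cradle (z of pick_grip in the frame of cradle_seat above 0.03 m), for 0.1 s.
2. the pick bears on the ring while the ring still sits in its groove (contact force between pick and ring above 1 N and horizontal distance between ring_center and spindle below 0.008 m), for 0.04 s.
3. the ring is out of the groove, clear of the spindle head (horizontal distance between ring_center and spindle above 0.022 m), for 0.1 s.
At the end, for the whole second after the job is handed in: The ring lies flat (0.15 rad) and still on the rotor, its centre 22 to 70 mm from the spindle axis; the pick lies still in the cradle slots, handle centre within 25 mm level and 6 mm in height of the seat, along the cradle (0.2 rad), hook down (0.25 rad) (horizontal distance between ring_center and spindle between 0.022 and 0.07 m and z of ring_center in the frame of spindle between -0.002 and 0.006 m and angle between ring_center's own z axis and vertical below 0.15 rad and linear speed of each of ring, pick below 0.02 m/s and horizontal distance between pick_grip and cradle_seat below 0.025 m and z of pick_grip in the frame of cradle_seat between -0.006 and 0.006 m and angle between pick_grip's own z axis and vertical below 0.25 rad and angle between the x axis of pick_grip and the x axis of cradle_seat, either way round below 0.2 rad); the robot touches nothing.
It fails at once if the gripper or arm touches the ring (contact force between any of the fingers, the arm and ring above 0.5 N).
It fails at once if the pick wrenches or presses on the ring with more than 25 N (contact force between pick and ring above 25 N).
It fails at once if the pick is pressed on the rotor, spindle or drive unit with more than 10 N (contact force between pick and unit above 10 N).
It fails at once if the gripper or arm knocks the drive unit (contact force between any of the fingers, the arm and unit above 15 N).
It fails at once if a bystander is knocked about (distance of any of jar, reagent, tipbox, dish, spare_nut from where it was at the start of the episode above 0.02 m).
It also fails if it takes over 54 s, if anything falls off the work surface, if the arm or the gripper's body presses on something with over 40 N, if the wrist force passes 120 N, or if a joint passes its speed limit or range.

ROBOT

A 6-joint arm with a two-finger parallel gripper is mounted at the origin on the work surface. World frame = base frame: x ahead of the robot, y to its left, z up, the work surface at z = 0. Lengths are in m, angles in rad, forces in N, time in s.
With the tool pointing down it reaches from about 0.325 to 0.9 m from the base axis. Payload 6.1 kg.
Tool frame: the origin (TCP) lies midway between the tips of the shut fingers; the grasp point (between the pads) lies 19 mm behind it; z points along the fingers, x is the direction in which the jaws open and shut, and the axes are right-handed (so a half turn about z gives the same grasp; the last joint's range is limited). The gripper opens to 85 mm and grips with 20 to 120 N. Pads are 22 mm wide; open, the fingers measure 114 mm over their backs; the gripper's body (76 mm by 85 mm) begins 54 mm behind the grasp point. The pads swing forward as they close: fully open they stand 13 mm farther back than shut.
Start: joints at [1.189, 0.22, 1.526, -0, 1.395, -0.126], TCP at [0.158, 0.605, 0.231] pointing down, gripper open.
Joint ranges: [-2.98, 2.98], [-0.91, 2.08], [0.09, 2.57], [-1.24, 4.39], [0.2, 2.65], [-2.68, 2.68]. Speed limits (rad/s): [2.57, 2.57, 3.01, 3.14, 3.14, 3.14].

INTERFACE

Orientations are given as a unit quaternion [w, x, y, z].
In Python, from rig import env, eyes gives the robot as it stands. The module is installed in compiled form; this text tells all that it offers.
- The arm moves only by the tool step_arm, never from a script. Its arguments are lists of equal length, an entry for each row: "claw": the opening in per cent of the stroke, from 0 (shut) to 100 (fully open); "slide": the shift along the world's x, y, z in mm, a list of three; "angular": the turn, a rotation vector about the world's x, y, z in degrees, a list of three. In form: {"claw": [claw, ...], "slide": [[tx, ty, tz], ...], "angular": [[wx, wy, wz], ...]}. A call has exactly 5 rows; each row shifts and turns the commanded pose from where the row before left it; what a row does not reach is not made up. A row lasts 1/10 s, in which the tool goes at most 50 mm and 8.59 degrees, less where a joint would pass 70% of its speed; a pose out of reach is approached as far as the arm can. A call is refused whole if a number of a shift passes 50 or a number of a turn 8.59, either way. A call with a gripper value outside its range is refused whole. The fingers move at their own pace and stop on an object; the grip force is fixed at half the most. Time passes only in rows, so rows that do not move let the fingers close, or fill a call up. It gives the time, the measured TCP pose, the force and the opening at its end, in the units of the state.
- env.observe(): the state, without advancing time (a new reading comes with each control period).
- eyes.snapshot(name): name is "side" or "top"; returns a dict with "frame" (420x560x3 uint8, blue, green, red), "mtx" (3x3 intrinsics, pixels), "extrinsics" (4x4, takes a point from world to camera coordinates). Camera axes: x right, y up, looking along -z (the intrinsics and any distortion apply to the point x, -y, -z); pixel columns grow to the right and rows downward; lengths in m; the calibration is good to about 2 mm. A picture is of the moment at which its call begins. There is no depth.
- env.job_done(): hands the job in, once; it reports no verdict.
The state is a dict: "time": time; "joints": joint angles; "qd": joint speeds; "tau": joint torques, N m; "tool_pos": TCP position; "tcp_rot": TCP orientation; "ft_force": force on the tool from outside, world axes, zero at the start; "wrist_torque": the same for the moment, N m; "opening": finger opening in m.
Only numpy, scipy, OpenCV 4.12 (cv2) and the standard library are available. Lean on these libraries where they do the work, as an engineer would, in place of code of your own. Each camera call takes 0.05 s, during which the arm holds its last target. There are 200 camera calls.

## Working session

There is one attempt and no reset: what is moved stays moved. The work goes in short steps, Python scripts to look and compute and a tool call to move; the robot and the scene stay as the last step left them, time stands still between calls to the robot, and variables do not carry over. Pictures are saved under pics/ and viewed, about 8 in all and at most 12, crops included, and the job is handed in when it is done.

Besides the shell and the picture viewer there is one more tool, called after "Call:" as name(argument=value, ...) on one line, values as JSON. step_arm: Moves the arm, as the interface text tells. Its arguments: {"type":"object","properties":{"claw":{"type":"array"},"slide":{"type":"array"},"angular":{"type":"array"}},"required":["claw","slide","angular"]}

```bash
ls; mkdir -p pics
python3 - <<'E'
from rig import env, eyes
import cv2,pickle
for n in("side","top"):
    s=eyes.snapshot(n); pickle.dump(s,open(f"pics/{n}0.pkl","wb")); cv2.imwrite(f"pics/{n}0.png",cv2.resize(s["frame"],(800,600),interpolation=cv2.INTER_CUBIC)); print(s["mtx"],s["extrinsics"],[k for k in s])
print(env.observe())
E
```

```text
pics
[[537.05883705   0.         272.75207857]
 [  0.         537.05883705 207.5285914 ]
 [  0.           0.           1.        ]] [[-0.96867047 -0.24825791  0.00674712  0.44137545]
 [ 0.17878823 -0.67823739  0.7127614  -0.15055856]
 [-0.1723725   0.69163723  0.70137413 -1.34313862]
 [ 0.          0.          0.          1.        ]] ['frame', 'mtx', 'extrinsics']
[[437.25117532   0.         276.04106644]
 [  0.         437.25117532 210.21108705]
 [  0.           0.           1.        ]] [[ 0.1362021  -0.99067778  0.00255272 -0.04295161]
 [ 0.9687532   0.13372608  0.20888892 -0.45269198]
 [-0.20728298 -0.02597816  0.97793604 -1.3171097 ]
 [ 0.          0.          0.          1.        ]] ['frame', 'mtx', 'extrinsics']
{'time': 0.1, 'joints': array([ 1.18889528e+00,  2.21184215e-01,  1.52749887e+00, -2.18494106e-05,
        1.39468046e+00, -1.26123263e-01]), 'qd': array([ 0.00032603, -0.0006779 , -0.00352915, -0.00076761, -0.00057474,
       -0.00015839]), 'tau': array([ 5.94127578e-04, -4.98248148e+01, -3.90539861e+01, -2.24109785e-04,
        5.81010565e-03,  2.89515560e-05]), 'tool_pos': array([0.15794494, 0.60415342, 0.23028459]), 'tcp_rot': array([ 4.57951292e-04,  7.91515402e-01,  6.11148579e-01, -7.57897333e-04]), 'ft_force': array([-0.53663329,  0.56664909, -0.34575267]), 'wrist_torque': array([-0.04965464,  0.04798313,  0.01170503]), 'opening': 0.08531770057767328}
```

View pics/side0.png

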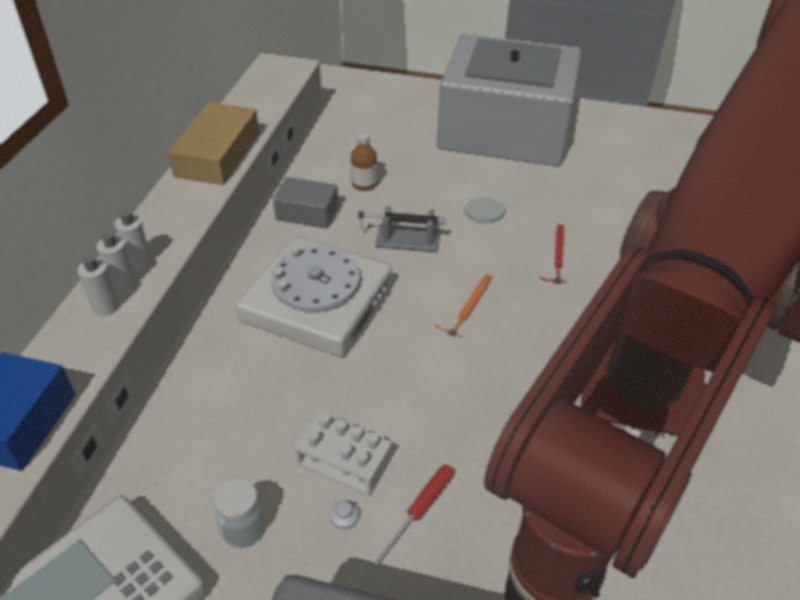

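View pics/top0.png

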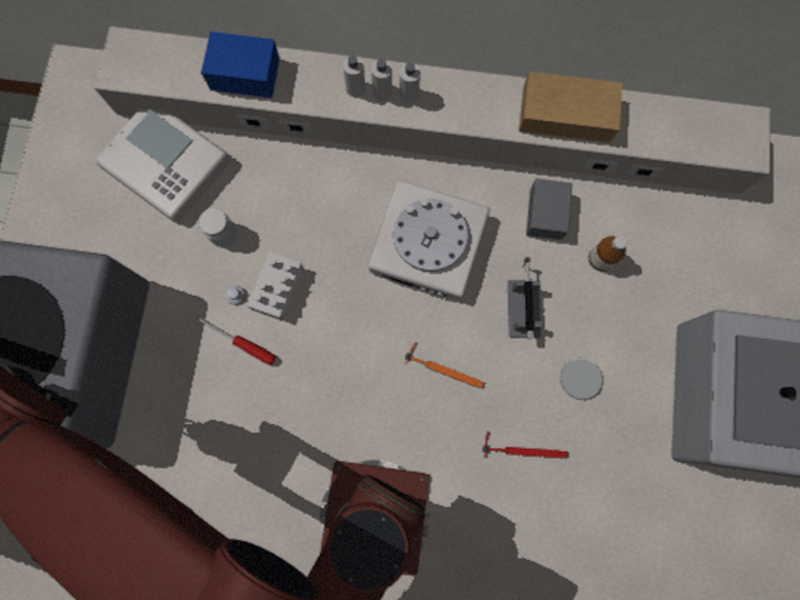

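Candidates for the pick: the black handle in the cradle (top 530,303; side 410,217), the orange one (top 445,373) and the red one (top 525,452). I choose the black one, and check it in close crops.

```bash
cat > h.py <<'E'
import numpy as np, cv2, pickle
def ld(n): return pickle.load(open(f"pics/{n}.pkl","rb"))
def proj(s,p):
    c=s["extrinsics"]@np.append(p,1); q=s["mtx"]@np.array([c[0],-c[1],-c[2]]); return q[:2]/q[2]
def ray(s,uv):
    d=np.linalg.inv(s["mtx"])@np.array([uv[0],uv[1],1.]); d=np.array([d[0],-d[1],-d[2]])
    R=s["extrinsics"][:3,:3]; return -R.T@s["extrinsics"][:3,3], R.T@d
def onz(s,uv,z): o,d=ray(s,uv); return o+d*(z-o[2])/d[2]
def tri(s1,u1,s2,u2):
    o1,d1=ray(s1,u1);o2,d2=ray(s2,u2); A=np.stack([d1,-d2],1); t=np.linalg.lstsq(A,o2-o1,rcond=None)[0]
    a,b=o1+d1*t[0],o2+d2*t[1]; return (a+b)/2,np.linalg.norm(a-b)
def crop(s,x,y,w,h,k,f): cv2.imwrite(f,cv2.resize(s["frame"][y:y+h,x:x+w],None,fx=k,fy=k,interpolation=cv2.INTER_CUBIC))
E
python3 - <<'E'
from h import *
crop(ld("side0"),165,130,160,120,5,"pics/c1.png"); crop(ld("top0"),255,120,152,126,5,"pics/c2.png")
E
```

```text
(no output)
```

View pics/c1.png

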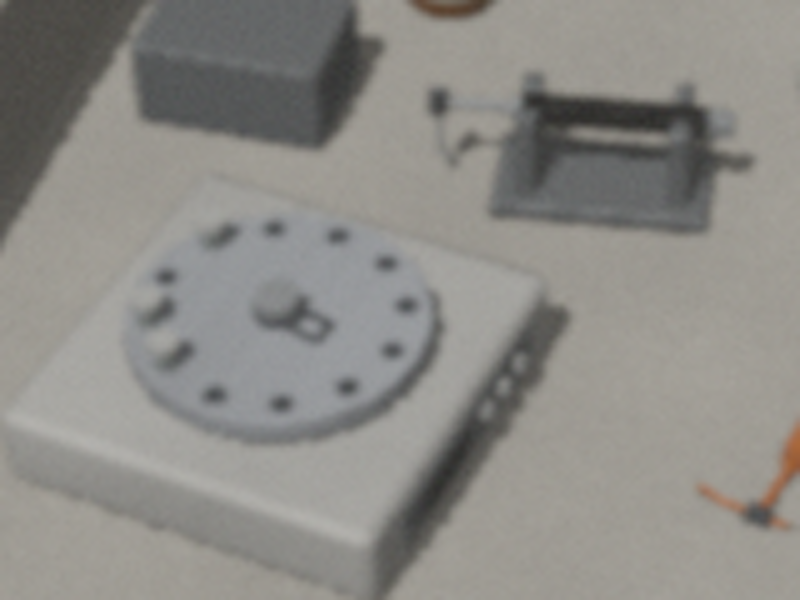

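View pics/c2.png

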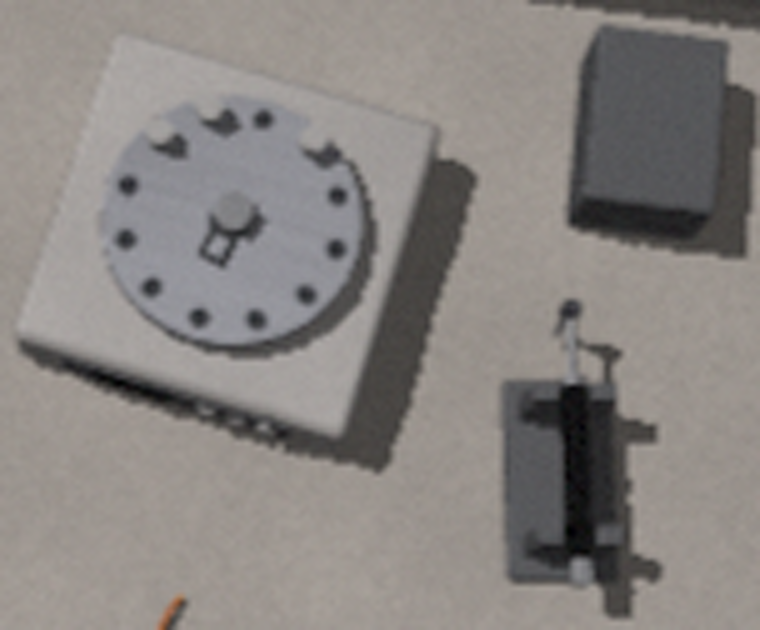

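Run:
```python
from h import *
S,T=ld("side0"),ld("top0")
a=lambda x,y:np.array([(x+.5)/5-.5+165,(y+.5)/5-.5+130]); b=lambda x,y:np.array([(x+.5)/5-.5+255,(y+.5)/5-.5+120])
P={}
for n,u,v in [("collar",(438,100),(571,308)),("cap",(722,122),(581,570)),("hend_hook",(527,100),(573,388)),("head",(277,300),(237,213)),("hole",(315,326),(217,248)),("cornerR",(543,283),(437,128)),("cornerN",(375,545),(340,435)),("cornerF",(205,180),(120,38)),("cradleL",(493,213),(513,578)),("tip",(455,163),(563,332))]:
    p,e=tri(S,a(*u),T,b(*v)); P[n]=p; print(n,p.round(4),round(e,4))
for n,u,v,z in [("head",(277,300),(237,213),.0905),("hole",(315,326),(217,248),.08)]:
    print(n,onz(S,a(*u),z),onz(T,b(*v),z))
d=P["collar"]-P["cap"]; print(np.linalg.norm(d),np.degrees(np.arctan2(d[1],d[0])), d)
```

```text
collar [ 0.5842 -0.2571  0.0591] 0.0003
cap [ 0.4186 -0.2782  0.0605] 0.0005
hend_hook [ 0.5311 -0.2617  0.0662] 0.0007
head [ 0.6095 -0.0408  0.0854] 0.0018
hole [ 0.5862 -0.0315  0.0809] 0.0008
cornerR [ 0.5778 -0.1425  0.0838] 0.195
cornerN [ 0.5736 -0.1431 -0.216 ] 0.0504
cornerF [0.6282 0.0381 0.239 ] 0.0387
cradleL [ 0.4839 -0.2427 -0.0105] 0.1251
tip [ 0.5794 -0.2624  0.0093] 0.0064
head [ 0.60838336 -0.0358722   0.0905    ] [ 0.60680197 -0.04079814  0.0905    ]
hole [ 0.58696683 -0.03247909  0.08      ] [ 0.58601865 -0.03150014  0.08      ]
0.16703981040640603 7.275637247438036 [ 0.16568943  0.0211537  -0.00135356]
```

The crops confirm the choice: the black-handled pick in the grey cradle (c2 578,475), with its hook collar at c2 (571,308) / c1 (438,100). The ring's loop hole is at c2 (217,248) / c1 (315,326). Next I travel above the pick.

Call:
step_arm(claw=[60,60,60,60,60], slide=[[16,-44,0],[16,-44,0],[16,-44,0],[16,-44,0],[16,-44,0]], angular=[[0,0,1.1],[0,0,1.1],[0,0,1.1],[0,0,1.1],[0,0,1.1]])

```text
time: 0.6
tool_pos: [0.2381, 0.3828, 0.2308]
tcp_rot: [0.0, 0.761, 0.649, -0.0]
ft_force: [1.1, -0.2, 0.8]
opening: 0.0511
```

Call:
step_arm(claw=[60,60,60,60,60], slide=[[16,-44,0],[16,-44,0],[16,-44,0],[16,-44,0],[16,-44,0]], angular=[[0,0,1.1],[0,0,1.1],[0,0,1.1],[0,0,1.1],[0,0,1.1]])

```text
time: 1.1
tool_pos: [0.3181, 0.163, 0.2312]
tcp_rot: [0.0, 0.729, 0.685, 0.0]
ft_force: [1.3, 0.2, 0.7]
opening: 0.0511
```

Call:
step_arm(claw=[60,60,60,60,60], slide=[[16,-44,0],[16,-44,0],[16,-44,0],[16,-44,0],[16,-44,0]], angular=[[0,0,1.1],[0,0,1.1],[0,0,1.1],[0,0,1.1],[0,0,1.1]])

```text
time: 1.6
tool_pos: [0.3982, -0.0574, 0.2312]
tcp_rot: [0.0, 0.696, 0.718, 0.0]
ft_force: [0.8, 0.4, 0.2]
opening: 0.0509
```

Call:
step_arm(claw=[60,60,60,60,60], slide=[[16,-44,-15],[16,-44,-15],[16,-44,-15],[16,-42,-15],[16,-38,-15]], angular=[[0,0,1.1],[0,0,1.1],[0,0,1.1],[0,0,1.1],[0,0,1.1]])

```text
time: 2.1
tool_pos: [0.4782, -0.2695, 0.1551]
tcp_rot: [-0.0, 0.66, 0.751, -0.0]
ft_force: [0.2, 1.1, 0.5]
opening: 0.0513
```

Run:
```python
from h import *
from rig import env
S,T=ld("side0"),ld("top0")
a=lambda x,y:np.array([(x+.5)/5-.5+165,(y+.5)/5-.5+130]); b=lambda x,y:np.array([(x+.5)/5-.5+255,(y+.5)/5-.5+120])
C=[onz(T,b(*q),.058) for q in [(120,38),(437,128),(340,435),(20,335)]]; print(np.round(C,4),np.mean(C,0)); 
D=[onz(S,a(*q),.058) for q in [(543,280),(375,545),(5,415),(205,180)]]; print(np.round(D,4),np.mean(D,0))
for q in [(575,385),(580,560)]: print(onz(T,b(*q),.066))
for q in [(527,100),(705,115)]: print(onz(S,a(*q),.066))
for n,s in(("side",S),("top",T)): print(n,-s["extrinsics"][:3,:3].T@s["extrinsics"][:3,3])
o=env.observe(); print(o["time"],o["joints"],o["tool_pos"],o["tcp_rot"],o["opening"])
```

```text
[[ 0.7248  0.0481  0.058 ]
 [ 0.6918 -0.1612  0.058 ]
 [ 0.4833 -0.1227  0.058 ]
 [ 0.5197  0.0834  0.058 ]] [ 0.60490652 -0.0380867   0.058     ]
[[ 0.4859 -0.1215  0.058 ]
 [ 0.518   0.089   0.058 ]
 [ 0.73    0.0508  0.058 ]
 [ 0.6929 -0.1543  0.058 ]] [ 0.60671063 -0.03400034  0.058     ]
[ 0.5329224  -0.26283603  0.066     ]
[ 0.42383273 -0.27595441  0.066     ]
[ 0.53159837 -0.26214163  0.066     ]
[ 0.42807336 -0.27517068  0.066     ]
side [0.2229453  0.93642517 1.046377  ]
top [ 0.17138248 -0.01623057  1.38272103]
2.1 [-6.56864784e-01  1.07492478e-01  1.80178189e+00 -5.00895255e-05
  1.23286930e+00 -2.35559064e+00] [ 0.47815177 -0.26946598  0.1551327 ] [-2.73411192e-04  6.60455368e-01  7.50865254e-01 -4.13537339e-05] 0.05129474364055739
```

Call:
step_arm(claw=[60,60,60,60,60], slide=[[0,0,-30],[0,0,-30],[0,0,-30],[0,0,-20],[0,0,-6]], angular=[[0,0,0],[0,0,0],[0,0,0],[0,0,0],[0,0,0]])

```text
time: 2.6
tool_pos: [0.4759, -0.2658, 0.037]
tcp_rot: [-0.003, 0.66, 0.751, -0.0]
ft_force: [-0.3, 0.0, -0.1]
opening: 0.0513
```

Call:
step_arm(claw=[0,0,0,0,0], slide=[[0,0,0],[0,0,0],[0,0,0],[0,0,0],[0,0,0]], angular=[[0,0,0],[0,0,0],[0,0,0],[0,0,0],[0,0,0]])

```text
time: 3.1
tool_pos: [0.4793, -0.2682, 0.042]
tcp_rot: [0.002, 0.66, 0.751, 0.0]
ft_force: [-0.5, 0.2, 7.6]
opening: 0.0128
```

Call:
step_arm(claw=[0,0,0,0,0], slide=[[0,0,0],[0,0,10],[0,0,20],[0,0,20],[0,0,20]], angular=[[0,0,0],[0,0,0],[0,0,0],[0,0,0],[0,0,0]])

```text
time: 3.6
tool_pos: [0.4778, -0.2671, 0.1112]
tcp_rot: [-0.0, 0.66, 0.751, -0.0]
ft_force: [0.1, -0.7, -0.6]
opening: 0.0126
```

Call:
step_arm(claw=[0,0,0,0,0], slide=[[0,0,20],[0,10,14],[2,27,0],[2,27,0],[2,27,0]], angular=[[0,0,0],[0,0,-3],[0,0,-3],[0,0,-3],[0,0,-3]])

```text
time: 4.1
tool_pos: [0.4839, -0.1754, 0.1448]
tcp_rot: [0.0, 0.736, 0.677, 0.0]
ft_force: [0.3, -0.6, -0.7]
opening: 0.0127
```

Call:
step_arm(claw=[0,0,0,0,0], slide=[[2,35,0],[2,35,0],[2,35,0],[1,35,0],[1,30,0]], angular=[[0,0,-3],[0,0,-3],[0,0,-3],[0,0,-3],[0,0,-3]])

```text
time: 4.6
tool_pos: [0.4916, -0.0045, 0.1447]
tcp_rot: [-0.0, 0.818, 0.575, 0.0]
ft_force: [0.8, -0.0, -0.7]
opening: 0.0126
```

Call:
step_arm(claw=[0,0,0,0,0], slide=[[0,10,0],[0,0,0],[0,0,0],[0,0,0],[0,0,0]], angular=[[0,0,0],[0,0,0],[0,0,0],[0,0,0],[0,0,0]])

```text
time: 5.1
tool_pos: [0.4921, 0.0026, 0.1443]
tcp_rot: [0.0, 0.818, 0.575, -0.0]
ft_force: [-0.1, 0.2, -1.2]
opening: 0.0127
```

Run:
```python
from h import *
from rig import env,eyes
for n in("side","top"):
    pickle.dump(eyes.snapshot(n),open(f"pics/{n}1.pkl","wb"))
S,T=ld("side1"),ld("top1")
us=proj(S,[.585,-.032,.09]);ut=proj(T,[.585,-.032,.09]); print(us,ut)
o=[]
for s,u in((S,us),(T,ut)):
    x,y=int(u[0])-25,int(u[1])-37; print(x,y); o.append(cv2.resize(s["frame"][y:y+75,x:x+50],None,fx=8,fy=8,interpolation=cv2.INTER_CUBIC))
cv2.imwrite("pics/c3.png",np.hstack(o))
o=env.observe(); print(o["time"],o["tool_pos"],o["tcp_rot"],o["ft_force"],o["joints"])
```

```text
[228.06231193 192.26084955] [298.28653727 168.56058434]
203 155
273 131
5.2 [0.49214841 0.00282761 0.14427738] [ 1.73449669e-07  8.17772823e-01  5.75541139e-01 -8.49820477e-05] [ 0.85204347  0.24812836 -0.69060799] [-1.54565407e-01 -1.70611500e-02  1.95288488e+00 -1.26640995e-04
  1.20589096e+00 -1.38105165e+00]
```

View pics/c3.png

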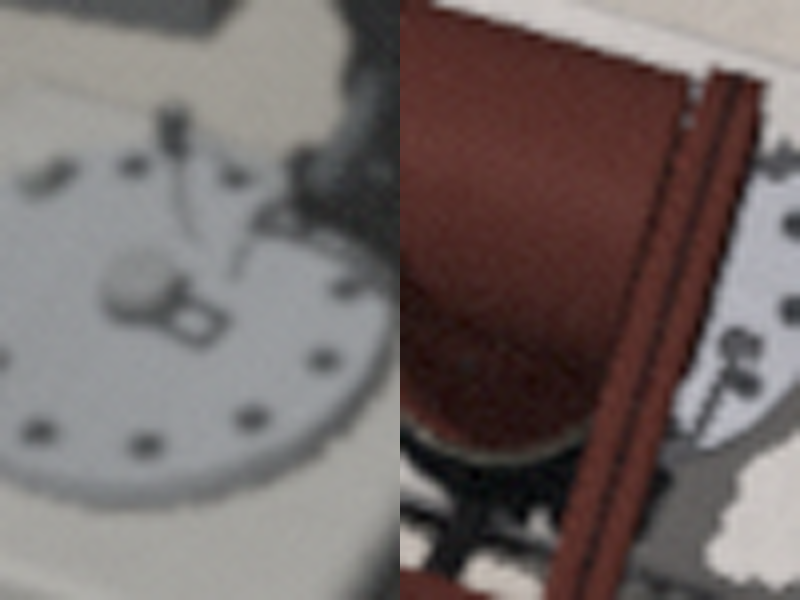

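```bash
cat > m.py <<'E'
from h import *
from scipy.optimize import least_squares
S,T=ld("side0"),ld("top0")
a=lambda q:np.array([(q[0]+.5)/5-.5+165,(q[1]+.5)/5-.5+130]); b=lambda q:np.array([(q[0]+.5)/5-.5+255,(q[1]+.5)/5-.5+120])
A=[(275,229),(338,236),(386,263),(407,304),(393,350),(347,387),(281,403),(215,395),(166,276)]
B=[(263,120),(338,195),(336,248),(306,294),(256,320),(200,317),(151,287),(125,239),(128,185)]
for s,f,L in((S,a,A),(T,b,B)):
    P=np.array([onz(s,f(q),.078)[:2] for q in L])
    r=least_squares(lambda p:np.hypot(*(P-p[:2]).T)-p[2],[.606,-.037,.065]); print("spindle",r.x,np.abs(r.fun).max())
print("hole side0",onz(S,a((315,326)),.08),"top0",onz(T,b((217,248)),.08))
S=ld("side1"); g=lambda x,y:np.array([203+(x+.5)/8-.5,155+(y+.5)/8-.5])
print("hole side1",onz(S,g(195,322),.08))
for z in (.11,.115,.12,.125,.13): print(z,"tip",onz(S,g(196,243),z).round(4), "collar",onz(S,g(173,130),z+.038).round(4))
E
python3 m.py
```

```text
spindle [ 0.60966118 -0.03917686  0.06805966] 0.0004383679356673581
spindle [ 0.60779978 -0.03797664  0.06788498] 0.0005674944462989578
hole side0 [ 0.58696683 -0.03247909  0.08      ] top0 [ 0.58601865 -0.03150014  0.08      ]
hole side1 [ 0.58863331 -0.0319896   0.08      ]
0.11 tip [ 0.5885 -0.0377  0.11  ] collar [ 0.5973 -0.0476  0.148 ]
0.115 tip [ 0.5865 -0.0325  0.115 ] collar [ 0.5952 -0.0422  0.153 ]
0.12 tip [ 0.5846 -0.0273  0.12  ] collar [ 0.5931 -0.0367  0.158 ]
0.125 tip [ 0.5826 -0.0221  0.125 ] collar [ 0.591  -0.0312  0.163 ]
0.13 tip [ 0.5807 -0.0169  0.13  ] collar [ 0.5889 -0.0257  0.168 ]
```

The c3 side half shows the hook tip at (195,243), about 116 mm up, with the loop hole below it at (195,322). The arm hides the top view. The ring yaw is about -17°, so I align to that and go down most of the way.

Call:
step_arm(claw=[0,0,0,0,0], slide=[[0,-3,0],[0,-3,0],[0,0,-8],[0,0,-8],[0,0,-6]], angular=[[0,0,1.3],[0,0,1.4],[0,0,0],[0,0,0],[0,0,0]])

```text
time: 5.7
tool_pos: [0.4915, -0.0023, 0.121]
tcp_rot: [-0.001, 0.804, 0.595, -0.0]
ft_force: [-0.1, 0.4, -1.4]
opening: 0.0128
```

Call:
step_arm(claw=[0,0,0,0,0], slide=[[0,0,-2],[0,0,0],[0,0,0],[0,0,0],[0,0,0]], angular=[[0,0,0],[0,0,0],[0,0,0],[0,0,0],[0,0,0]])

```text
time: 6.2
tool_pos: [0.4924, -0.0023, 0.1207]
tcp_rot: [0.0, 0.804, 0.595, 0.0]
ft_force: [0.1, 0.1, -1.2]
opening: 0.0125
```

```bash
cat > look.py <<'E'
from h import *
from rig import env,eyes
import sys
k=sys.argv[1]
F=[]
for i in range(4): s=eyes.snapshot("side"); F.append(s["frame"].astype(float))
s["frame"]=np.mean(F,0).astype(np.uint8); pickle.dump(s,open(f"pics/side{k}.pkl","wb"))
c=cv2.resize(s["frame"][165:225,190:270],None,fx=10,fy=10,interpolation=cv2.INTER_CUBIC)
c=cv2.convertScaleAbs(c,alpha=1.6,beta=-60); cv2.imwrite(f"pics/c{k}.png",c)
o=env.observe(); print(o["time"],o["tool_pos"],2*np.degrees(np.arctan2(o["tcp_rot"][2],o["tcp_rot"][1])),o["ft_force"],o["wrist_torque"])
E
python3 look.py 4
```

```text
6.4 [ 0.49224361 -0.00234695  0.12046166] 73.04349228038967 [ 0.15317874 -0.30731127 -1.79727685] [-0.05857826 -0.05607986  0.01747927]
```

View pics/c4.png

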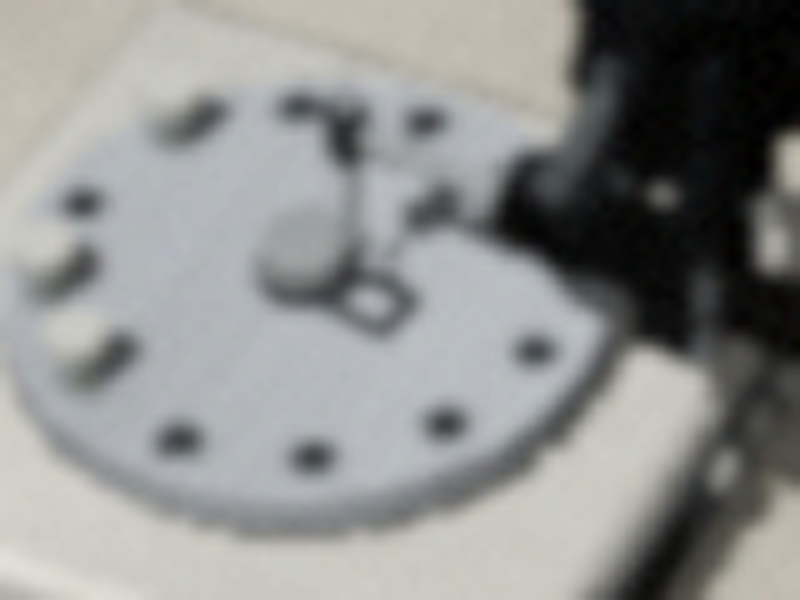

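c4: the tip is at about (360,262), its shadow ends near (385,258), and the hole centre is at (377,302). I project the expected tip at several heights.

Run:
```python
from h import *
s=ld("side4"); g=lambda x,y:np.array([190+(x+.5)/10-.5,165+(y+.5)/10-.5]); gi=lambda u:(u-[190,165]+.5)*10-.5
for z in(.078,.08,.085,.09,.095): print(z,gi(proj(s,[.5879,-.0316,z])).round(0), onz(s,g(360,262),z).round(4))
print("hole",onz(s,g(377,302),.08))
A=[(537,350),(445,423),(312,456),(180,438),(83,204),(298,106),(427,122)]
P=np.array([onz(s,g(*q),.078)[:2] for q in A])
from scipy.optimize import least_squares
r=least_squares(lambda p:np.hypot(*(P-p[:2]).T)-p[2],[.606,-.037,.065]); print("spindle",r.x,np.abs(r.fun).max())
```

```text
0.078 [376. 310.] [ 0.5978 -0.0481  0.078 ]
0.08 [376. 304.] [ 0.597 -0.046  0.08 ]
0.085 [375. 290.] [ 0.5951 -0.0409  0.085 ]
0.09 [374. 276.] [ 0.5931 -0.0359  0.09  ]
0.095 [373. 262.] [ 0.5912 -0.0308  0.095 ]
hole [ 0.58791385 -0.03242757  0.08      ]
spindle [ 0.60961574 -0.03967631  0.06798062] 0.00029117772673191433
```

Run:
```python
from h import *
A=ld("side4")["frame"].astype(int).mean(2);B=ld("side0")["frame"].astype(int).mean(2)
print("cols",list(range(221,234)))
for y in range(179,202): print(y,(A-B)[y,221:234].round().astype(int), A[y,221:234].round().astype(int))
```

```text
cols [221, 222, 223, 224, 225, 226, 227, 228, 229, 230, 231, 232, 233]
179 [-10 -34 -66 -83 -67 -34 -17  -9 -10 -14 -12 -12  -2] [144 119  85  69  86 116 134 140 141 136 132 134 140]
180 [ -3 -24 -52 -75 -65 -39 -25 -19 -15 -15 -14 -11  -6] [147 128  99  77  85 111 127 135 138 138 139 142 143]
181 [ -3  -9 -31 -54 -45 -25 -12 -12 -16 -15 -12 -12 -12] [150 142 121 100 103 125 139 140 137 140 141 140 140]
182 [  1  -3 -10 -26 -31 -15  -4  -4  -9  -6  -7 -14 -16] [152 149 140 126 122 137 149 149 147 147 144 138 135]
183 [  2  -2  -6 -16 -25 -11   1   2   0  -2  -3 -17 -30] [153 151 147 135 128 140 153 155 153 152 148 135 121]
184 [  2   0  -4 -17 -22 -12  -1   0  -2  -7 -14 -32 -52] [151 150 146 135 129 141 153 154 152 146 137 120 101]
185 [  0  -1  -4 -17 -24  -9  -1   1  -5 -23 -40 -53 -66] [144 146 144 133 129 143 153 155 147 130 111  99  88]
186 [ -1  -1  -2 -19 -23 -13  -3   1  -9 -32 -56 -67 -67] [139 140 139 131 129 142 151 152 144 122  96  87  88]
187 [  1   3  -6 -17 -21 -13  -3  -2  -9 -32 -51 -57 -49] [137 138 133 125 126 139 149 152 143 121 101  98 104]
188 [  4   0  -4 -10 
[... 742 characters left out ...]
43 153]
195 [-1  1  0 -2  1  0  0  2  1  0  1  0 -1] [105  99  96 106 127 143 146 135 113 100 117 141 153]
196 [ 1  1  0 -1 -1 -1  1 -2 -1 -1 -2  2 -1] [138 130 120 111 114 123 130 122 107 112 131 149 153]
197 [ 4 -2  1  0  0  0  0 -3  2 -1  0  2  3] [151 148 142 132 120 112 110 106 112 132 147 155 156]
198 [ 2  1  1  1  2 -1 -1 -2  5  1  2  0  0] [153 153 151 149 142 132 122 121 134 147 155 155 156]
199 [ 1  1  1  0  2  1  1 -1 -1  0  1  1  0] [154 153 154 153 153 149 145 144 149 154 156 156 156]
200 [ 2  0  1  0  1  1  1 -1 -2 -1  0  2 -1] [155 153 154 153 154 154 154 153 153 156 156 156 155]
201 [-2  1  1  3  0  0  3  0  1  0  0 -2  2] [153 153 153 154 154 153 154 155 155 155 155 155 156]
```

Run:
```python
from h import *
A=ld("side1")["frame"].astype(int).mean(2);B=ld("side0")["frame"].astype(int).mean(2)
print("cols",list(range(221,237)))
for y in range(168,193): print(y,(A-B)[y,221:237].round().astype(int))
```

```text
cols [221, 222, 223, 224, 225, 226, 227, 228, 229, 230, 231, 232, 233, 234, 235, 236]
168 [ -2 -19 -34 -34 -36 -28 -11  -2   0   0   0   0   1  -2  -1  -1]
169 [ -8 -29 -52 -58 -58 -41 -14  -4   1  -1   0   0   0  -2   0  -1]
170 [ -9 -37 -67 -76 -72 -45 -20  -5  -1  -1  -2   1   0   0   1  -2]
171 [-12 -39 -71 -82 -74 -41 -20 -10  -8  -4  -2   3   3   1  -1  -1]
172 [-11 -32 -67 -79 -73 -44 -24 -17 -13  -9  -2  -5  -1   0  -1  -2]
173 [ -6 -26 -57 -79 -74 -53 -29 -21 -17 -16 -10  -8  -6  -2  -1  -1]
174 [ -4 -13 -32 -54 -63 -42 -23 -13 -17 -21 -18  -8  -5  -6  -4  -7]
175 [ -2  -4 -17 -30 -41 -23  -6  -6  -9 -15 -18  -7   0  -4  -8 -14]
176 [  2   2  -7 -22 -30 -12  -6   1  -3  -9  -7  -3   3   2 -10 -13]
177 [  1  -1  -4 -15 -23 -12  -5   2   0  -4   0  -7   0  -2 -12 -12]
178 [  0   0  -4 -17 -23 -13   0   1   1  -1   4  -5  -2  -3  -9 -15]
179 [ -1  -3  -3 -16 -24 -13  -3   3  -2  -1   1  -3   2   0  -9 -23]
180 [  2  -1  -3 -15 -22 -14  -6  -4   1  -2   1  -2  -2 -10 -27 -44]
181 [ -1   2  -3 -14 -14 -16  -8  -4   1  -1  -2   2  -7 -21 -49 -60]
182 [ -1   0   3  -3 -16 -19 -10  -3  -2   1   2  -5 -12 -38 -64 -64]
183 [  1   1  -2  -4 -11 -20 -11  -3  -2  -1   1  -7 -18 -43 -64 -64]
184 [  1   0  -1  -4  -7 -16 -16  -9  -1  -1  -2  -7 -17 -31 -40 -44]
185 [  1   0   0   1  -2  -6 -10  -8  -2   0  -3 -12 -22 -23 -16 -12]
186 [ -3  -1   1  -4  -3  -1  -4  -1  -3   0  -7 -23 -28 -15  -3  -2]
187 [  0   1  -3  -1   1  -1   1   0  -1   0  -8 -25 -20  -8  -1   3]
188 [  4   2  -1  -3   0  -1  -1  -1   0  -1 -13 -28 -16  -4   1  -2]
189 [  0  -1   1   3   2   1   2  -1  -1  -6 -14 -23 -12  -3   1   0]
190 [  2   2   1  -2   0  -3   1   2   0  -1  -7 -10  -3  -1  -1  -1]
191 [ 3 -1 -1 -3 -2 -1 -1  0  2 -1 -2  1  3  0  0  1]
192 [-1  0  2 -1 -3 -2  0  1 -2  0 -2 -4  1  1  2 -2]
```

Differencing the frames shows that the rod bends back near its end. The tip agrees with the kinematics, about 10 mm above the rotor and over the hole. I go down slowly, feeling for contact.

Call:
step_arm(claw=[0,0,0,0,0], slide=[[0,-0.5,-1],[0,0,-1],[0,0,-1],[0,0,-1],[0,0,-1]], angular=[[0,0,0],[0,0,0],[0,0,0],[0,0,0],[0,0,0]])

```text
time: 6.9
tool_pos: [0.4921, -0.0028, 0.1151]
tcp_rot: [-0.0, 0.804, 0.595, -0.0]
ft_force: [-0.4, -0.1, -0.6]
opening: 0.0127
```

Call:
step_arm(claw=[0,0,0,0,0], slide=[[0,0,-0.5],[0,0,-0.5],[0,0,-0.5],[0,0,-0.5],[0,0,0]], angular=[[0,0,0],[0,0,0],[0,0,0],[0,0,0],[0,0,0]])

```text
time: 7.4
tool_pos: [0.4921, -0.0028, 0.1132]
tcp_rot: [-0.0, 0.804, 0.595, -0.0]
ft_force: [0.3, 1.1, -0.6]
opening: 0.0129
```

Call:
step_arm(claw=[0,0,0,0,0], slide=[[0,0,-0.4],[0,0,-0.4],[0,0,-0.4],[0,0,-0.4],[0,0,0]], angular=[[0,0,0],[0,0,0],[0,0,0],[0,0,0],[0,0,0]])

```text
time: 7.9
tool_pos: [0.4921, -0.0029, 0.1116]
tcp_rot: [-0.0, 0.804, 0.595, -0.0]
ft_force: [-0.8, -0.0, -1.4]
opening: 0.0127
```

```bash
python3 look.py 5
python3 - <<'E'
from h import *
A=ld("side5")["frame"].astype(int).mean(2);B=ld("side0")["frame"].astype(int).mean(2)
print("cols",list(range(221,235)))
for y in range(183,201): print(y,(A-B)[y,221:235].round().astype(int))
E
```

```text
8.1 [ 0.49213561 -0.00281981  0.11170631] 73.04607100468182 [-0.38514017  0.6955736  -0.32525495] [-0.03650512  0.02172056 -0.01903974]
cols [221, 222, 223, 224, 225, 226, 227, 228, 229, 230, 231, 232, 233, 234]
183 [  0 -12 -32 -56 -64 -42 -22 -15 -14 -14 -10 -12  -8 -10]
184 [  2  -1 -12 -30 -37 -23  -9  -5  -9 -19 -24 -24 -19 -15]
185 [  1  -1  -4 -19 -29 -13  -2  -1  -6 -27 -44 -46 -39 -27]
186 [  0   0  -2 -21 -28 -14  -2   1 -13 -38 -57 -67 -56 -34]
187 [  1   2  -6 -18 -24 -13  -2  -6 -24 -50 -63 -69 -60 -46]
188 [  4   0  -3 -11 -16  -9  -2  -9 -30 -50 -58 -51 -48 -52]
189 [  2   2   2   1   2   0  -2 -14 -34 -40 -33 -23 -19 -31]
190 [  3   1   2   3   8   1  -7 -22 -31 -17  -9  -5  -2  -7]
191 [  3   0   1   3   7   3  -9 -24 -18  -6  -1   3   4   0]
192 [  1   1   0   1   7   9  -6 -17 -12  -3   0  -2   1   1]
193 [  1   0  -2  -2   2  -1 -11 -16  -9  -1   0  -1   2   0]
194 [  0  -2  -3   0  -1  -8 -14 -19  -8   1   0   1   1   1]
195 [-1  1  0 -2  0 -5 -7 -5 -2  0  2 -1 -1  3]
196 [ 1  1  0  0 -1 -2  0 -2 -1  0 -1  3  1  1]
197 [ 4 -1  1  1  1  2  0 -4  1  0  1  2  2  1]
198 [ 2  2  3  1  2 -1  1 -1  5  1  0  1 -1  1]
199 [1 2 2 1 1 2 2 0 0 1 1 1 1 3]
200 [ 0  1  2  1  1  1  1 -1  1  0  1  2  1  2]
```

Call:
step_arm(claw=[0,0,0,0,0], slide=[[0,0,-0.4],[0,0,-0.3],[0,0,-0.3],[0,0,0],[0,0,0]], angular=[[0,0,0],[0,0,0],[0,0,0],[0,0,0],[0,0,0]])

```text
time: 8.6
tool_pos: [0.4921, -0.0028, 0.1107]
tcp_rot: [-0.0, 0.804, 0.595, -0.0]
ft_force: [-0.6, -0.0, -1.9]
opening: 0.0129
```

```bash
python3 -c "
from rig import env;o=env.observe();print(o['tool_pos'],o['ft_force'],o['wrist_torque'])"
```

```text
[ 0.4921155  -0.00283697  0.11065231] [-0.55281202 -0.01230719 -1.91625447] [ 0.01934606 -0.01692137 -0.01283696]
```

Call:
step_arm(claw=[0,0,0,0,0], slide=[[0,0,-0.3],[0,0,-0.3],[0,0,0],[0,0,0],[0,0,0]], angular=[[0,0,0],[0,0,0],[0,0,0],[0,0,0],[0,0,0]])

```text
time: 9.1
tool_pos: [0.4921, -0.0028, 0.1101]
tcp_rot: [-0.0, 0.804, 0.595, -0.0]
ft_force: [-1.0, -0.4, -0.7]
opening: 0.0125
```

```bash
python3 -c "
from rig import env;o=env.observe();print(o['tool_pos'],o['ft_force'],o['wrist_torque'])"
```

```text
[ 0.4921265  -0.0028468   0.11008788] [-1.0472787  -0.35685134 -0.6819898 ] [ 0.00547861 -0.02354539  0.01063568]
```

Call:
step_arm(claw=[0,0,0,0,0], slide=[[0,0,-0.3],[0,0,-0.3],[0,0,-0.3],[0,0,0],[0,0,0]], angular=[[0,0,0],[0,0,0],[0,0,0],[0,0,0],[0,0,0]])

```text
time: 9.6
tool_pos: [0.4921, -0.0028, 0.1092]
tcp_rot: [-0.0, 0.804, 0.595, -0.0]
ft_force: [-0.4, 0.8, -0.8]
opening: 0.013
```

```bash
python3 look.py 6
python3 - <<'E'
from h import *
A=ld("side6")["frame"].astype(int).mean(2);B=ld("side0")["frame"].astype(int).mean(2)
print("cols",list(range(221,235)))
for y in range(183,199): print(y,(A-B)[y,221:235].round().astype(int))
E
```

```text
9.8 [ 0.49216155 -0.00285642  0.10923375] 73.04260583966085 [ 0.54973904 -0.03437539 -1.79275048] [-0.02509805 -0.01440063 -0.00325942]
cols [221, 222, 223, 224, 225, 226, 227, 228, 229, 230, 231, 232, 233, 234]
183 [ -2 -18 -48 -74 -76 -49 -25 -16 -14 -14 -11 -12  -8  -5]
184 [  1  -7 -28 -53 -59 -39 -19 -13 -17 -21 -20 -18 -13 -12]
185 [  2  -3 -11 -27 -36 -19  -6  -4 -11 -29 -39 -34 -27 -18]
186 [ -1   0  -3 -21 -27 -15  -1   1 -14 -39 -57 -58 -45 -25]
187 [  1   3  -5 -18 -24 -11  -1  -8 -23 -51 -63 -68 -54 -36]
188 [  4   1  -4 -11 -16 -10  -2  -8 -30 -55 -65 -62 -50 -46]
189 [  2   2   2   1   1  -1  -1 -15 -35 -44 -42 -38 -27 -31]
190 [  2   2   2   5  12   3  -7 -23 -31 -19 -12  -9  -6  -7]
191 [  4   2   2   4  11   3 -12 -24 -17  -6  -2   3   4   1]
192 [  1   1   1   2   8   9  -9 -19 -12  -3   0  -1   2   1]
193 [  2  -1  -2  -1   4   2  -7 -16  -9  -1  -1   1   2   0]
194 [  1  -1  -3   0   0  -5 -10 -15  -6   1  -1   2   2   2]
195 [-1  2 -2 -1  1 -4 -6 -3 -2 -1  1  1 -2  3]
196 [ 2  1  1  1 -2 -1  1 -1 -1 -2 -1  1  1  2]
197 [ 5 -1  2  1  0  0  2 -4  3  0  2  3  4  0]
198 [2 1 3 2 2 0 0 0 4 2 1 2 0 1]
```

The wrist torque (0.1 N m per N at the tip) shows no contact yet, so I continue and watch it.

Call:
step_arm(claw=[0,0,0,0,0], slide=[[0,0,-0.3],[0,0,-0.3],[0,0,-0.3],[0,0,0],[0,0,0]], angular=[[0,0,0],[0,0,0],[0,0,0],[0,0,0],[0,0,0]])

```text
time: 10.3
tool_pos: [0.4921, -0.0028, 0.1083]
tcp_rot: [-0.0, 0.804, 0.595, 0.0]
ft_force: [-0.9, 1.4, -1.4]
opening: 0.0127
```

```bash
python3 -c "
from rig import env;o=env.observe();print(o['tool_pos'],o['ft_force'],o['wrist_torque'])"
```

```text
[ 0.49213036 -0.00282347  0.1082889 ] [-0.87879267  1.35497032 -1.42843519] [ 0.00156249  0.01645032 -0.01789455]
```

Call:
step_arm(claw=[0,0,0,0,0], slide=[[0,0,-0.3],[0,0,-0.3],[0,0,0],[0,0,0],[0,0,0]], angular=[[0,0,0],[0,0,0],[0,0,0],[0,0,0],[0,0,0]])

```text
time: 10.8
tool_pos: [0.4921, -0.0028, 0.1077]
tcp_rot: [0.0, 0.804, 0.595, -0.0]
ft_force: [0.3, -0.9, -0.5]
opening: 0.013
```

```bash
python3 -c "
from rig import env;o=env.observe();print(o['tool_pos'],o['ft_force'],o['wrist_torque'])"
```

```text
[ 0.49214105 -0.002848    0.10769911] [ 0.34316251 -0.87140162 -0.50001604] [0.02205735 0.02530215 0.03859629]
```

Call:
step_arm(claw=[0,0,0,0,0], slide=[[0,0,-0.3],[0,0,-0.3],[0,0,0],[0,0,0],[0,0,0]], angular=[[0,0,0],[0,0,0],[0,0,0],[0,0,0],[0,0,0]])

```text
time: 11.3
tool_pos: [0.4922, -0.0028, 0.1072]
tcp_rot: [0.0, 0.804, 0.595, 0.0]
ft_force: [-1.2, -0.8, 0.9]
opening: 0.0128
```

```bash
python3 look.py 7
python3 - <<'E'
from h import *
a=ld("side7")["frame"][172:204,205:247]; b=ld("side4")["frame"][172:204,205:247]
f=lambda i:cv2.convertScaleAbs(cv2.resize(i,None,fx=9.5,fy=14*9.5/14,interpolation=cv2.INTER_CUBIC),alpha=1.8,beta=-80)
c=np.hstack([f(b),f(a)]); print(c.shape); cv2.imwrite("pics/c7.png",c)
B=ld("side0")["frame"].astype(int).mean(2);A=ld("side7")["frame"].astype(int).mean(2)
for y in range(175,199): print(y,(A-B)[y,219:235].round().astype(int))
E
```

```text
11.5 [ 0.49217531 -0.00284615  0.10713909] 73.04499552644229 [ 0.51348452 -0.60300515  0.19381327] [-0.00037328  0.02957585 -0.02090209]
(304, 798, 3)
175 [-1  0 -1  2  1  1  1  2  2 -1  2  1  1  2  2  1]
176 [ 2 -1  1  2  0  2 -1  1  0  0 -1 -1  0 -2 -1  2]
177 [-2  0  2 -1 -4 -7 -7 -5 -1  2  2 -1 -2 -6 -2  1]
178 [  2   1   0  -8 -18 -29 -27 -21  -5   1   2   1   3  -1   0   1]
179 [  2   0  -5 -19 -33 -41 -51 -40 -16   0   0  -1   3  -2   3   2]
180 [  1   1  -4 -23 -48 -61 -66 -55 -25  -9   0   2   2   0   3   2]
181 [  1   2  -7 -25 -58 -81 -74 -59 -28  -9  -2  -1   1   2   1   3]
182 [  3   3  -4 -27 -58 -83 -78 -51 -26 -14 -10  -4  -1  -3  -1  -1]
183 [  2  -1  -3 -23 -55 -78 -80 -53 -30 -17 -12 -10  -9 -10  -4  -3]
184 [  1   2   0 -11 -34 -63 -66 -49 -30 -20 -16 -16 -13 -16 -13  -9]
185 [  1   3   1  -5 -18 -38 -45 -25 -12 -10 -15 -24 -24 -24 -22 -18]
186 [  2   1  -1   0  -6 -27 -33 -16  -2  -2 -15 -36 -46 -49 -41 -27]
187 [  1   0   1   2  -6 -19 -26 -13  -3 -11 -27 -51 -63 -66 -55 -42]
188 [  1   0   4   2  -3 -10 -16 -10  -6 -21 -44 -59 -65 -68 -63 -58]
189 [ -1   2   1   2   2   2   2  -1  -9 -32 -55 -60 -48 -45 -40 -45]
190 [  2   2   2   2   2   6  18   6 -10 -31 -42 -33 -20 -12  -9 -16]
191 [  1  -2   5   1   1  11  25  13  -6 -20 -19 -11  -5   2   3  -1]
192 [  3   3   1   1   1   6  18  15  -2 -10  -8  -1   0  -1   2   2]
193 [ 2  2  2  1 -2  1  5  2 -8 -8 -3  0  0  0  1  0]
194 [ -1   3   1  -2  -3   0  -2  -9 -17 -16  -5   2   0   1   2   1]
195 [  2   0  -1   1  -1  -1   0 -10 -17  -9  -4  -1   3   0  -2   2]
196 [ 2  1  1  2  0  1 -2 -6 -7 -6  0 -1  0  2  0  1]
197 [ 2 -1  5  0  3  0  1  1  1 -4  3  1  1  2  3  0]
198 [ 2  2  3  2  2  1  3  0 -1 -2  6  3  2  1  1  1]
```

View pics/c7.png

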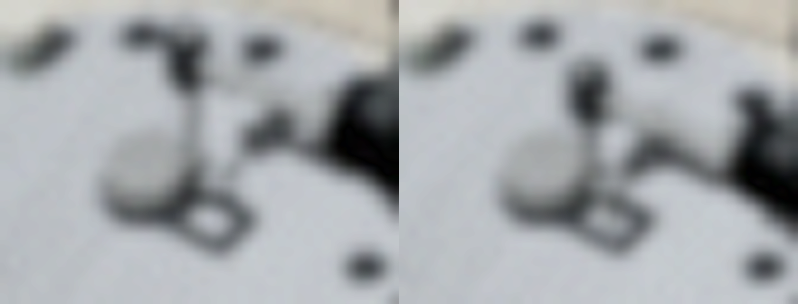

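c7: the tip is inside the loop at about row 195.5, which is rotor level. Fz may be starting to rise, so I probe 0.3 mm more.

Call:
step_arm(claw=[0,0,0,0,0], slide=[[0,0,-0.3],[0,0,0],[0,0,0],[0,0,0],[0,0,0]], angular=[[0,0,0],[0,0,0],[0,0,0],[0,0,0],[0,0,0]])

```text
time: 12.0
tool_pos: [0.4921, -0.0028, 0.1068]
tcp_rot: [0.0, 0.804, 0.595, 0.0]
ft_force: [-0.8, 1.0, 0.8]
opening: 0.0131
```

```bash
python3 -c "
from rig import env;o=env.observe();print(o['tool_pos'],o['ft_force'],o['wrist_torque'])"
```

```text
[ 0.49214134 -0.00284551  0.1068262 ] [-0.78085682  0.9546788   0.76200566] [ 0.01016411  0.0568282  -0.06370428]
```

Call:
step_arm(claw=[0,0,0,0,0], slide=[[0,0,-0.3],[0,0,0],[0,0,0],[0,0,0],[0,0,0]], angular=[[0,0,0],[0,0,0],[0,0,0],[0,0,0],[0,0,0]])

```text
time: 12.5
tool_pos: [0.4921, -0.0028, 0.1066]
tcp_rot: [0.0, 0.804, 0.595, 0.0]
ft_force: [-1.9, 0.6, 2.3]
opening: 0.0128
```

```bash
python3 -c "
from rig import env;o=env.observe();print(o['tool_pos'],o['ft_force'],o['wrist_torque'])"
```

```text
[ 0.49214628 -0.00284263  0.10655158] [-1.89826377  0.61562491  2.32972813] [-0.01702635  0.15119732  0.01711151]
```

Contact with the rotor at TCP z ≈ 0.107 (Fz +3.4 N, torque step). I back off about 1 mm and draw level along the ring's -x, direction (-0.956, 0.292).

Call:
step_arm(claw=[0,0,0,0,0], slide=[[0,0,1.0],[-1,0.3,0],[-1,0.3,0],[-1,0.3,0],[-1,0.3,0]], angular=[[0,0,0],[0,0,0],[0,0,0],[0,0,0],[0,0,0]])

```text
time: 13.0
tool_pos: [0.4881, -0.0016, 0.1074]
tcp_rot: [0.0, 0.804, 0.595, 0.0]
ft_force: [0.2, 0.3, -1.4]
opening: 0.0127
```

Call:
step_arm(claw=[0,0,0,0,0], slide=[[-0.6,0.18,0],[-0.6,0.18,0],[-0.6,0.18,0],[0,0,0],[0,0,0]], angular=[[0,0,0],[0,0,0],[0,0,0],[0,0,0],[0,0,0]])

```text
time: 13.5
tool_pos: [0.4864, -0.0011, 0.1075]
tcp_rot: [0.0, 0.804, 0.595, 0.0]
ft_force: [0.8, 0.2, -1.3]
opening: 0.0129
```

```bash
python3 -c "
from rig import env;o=env.observe();print(o['tool_pos'],o['ft_force'],o['wrist_torque'])"
```

```text
[ 0.48636205 -0.00111882  0.10750887] [ 0.80340414  0.15686207 -1.27798383] [-0.02277439 -0.17487939 -0.01065418]
```

Call:
step_arm(claw=[0,0,0,0,0], slide=[[-0.5,0.15,0],[-0.5,0.15,0],[-0.5,0.15,0],[-0.5,0.15,0],[0,0,0]], angular=[[0,0,0],[0,0,0],[0,0,0],[0,0,0],[0,0,0]])

```text
time: 14.0
tool_pos: [0.4854, -0.0008, 0.1081]
tcp_rot: [0.001, 0.804, 0.595, 0.001]
ft_force: [4.4, -1.7, -1.9]
opening: 0.0128
```

```bash
python3 -c "
from rig import env;o=env.observe();print(o['tool_pos'],o['ft_force'],o['wrist_torque'])"
```

```text
[ 0.48541536 -0.00080778  0.10805696] [ 4.37101833 -1.65197244 -1.93361886] [-0.23567941 -0.93153272  0.0083466 ]
```

Pull force is 4.7 N, exactly along the ring axis. The arm rises slightly under load, so I trim z and keep pulling.

Call:
step_arm(claw=[0,0,0,0,0], slide=[[-0.6,0.18,-0.3],[-0.6,0.18,-0.2],[-0.6,0.18,-0.1],[-0.6,0.18,0],[0,0,0]], angular=[[0,0,0],[0,0,0],[0,0,0],[0,0,0],[0,0,0]])

```text
time: 14.5
tool_pos: [0.4847, -0.0005, 0.1083]
tcp_rot: [0.003, 0.804, 0.595, 0.002]
ft_force: [8.2, -2.5, -1.4]
opening: 0.013
```

```bash
python3 -c "
from rig import env;o=env.observe();print(o['tool_pos'],o['ft_force'],o['wrist_torque'],o['tcp_rot'])"
```

```text
[ 0.48469607 -0.00053699  0.10830657] [ 8.16917568 -2.47102689 -1.38121381] [-0.47346118 -1.57398608 -0.01807522] [0.0025561  0.80367081 0.59506463 0.00218705]
```

Call:
step_arm(claw=[0,0,0,0,0], slide=[[-0.6,0.18,0],[-0.6,0.18,0],[-0.6,0.18,0],[-0.6,0.18,0],[0,0,0]], angular=[[0.05,0.15,0],[0.05,0.15,0],[0.03,0.1,0],[0,0,0],[0,0,0]])

```text
time: 15.0
tool_pos: [0.4838, -0.0, 0.109]
tcp_rot: [0.001, 0.804, 0.595, 0.001]
ft_force: [11.4, -3.2, -1.8]
opening: 0.0132
```

```bash
python3 -c "
from rig import env;o=env.observe();print(o['tool_pos'],o['ft_force'],o['wrist_torque'],o['tcp_rot'])"; python3 look.py 8;  python3 - <<'E'
from h import *
B=ld("side0")["frame"].astype(int).mean(2);A=ld("side8")["frame"].astype(int).mean(2)
for y in range(183,200): print(y,A[y,219:236].round().astype(int),B[y,219:236].round().astype(int))
E
```

```text
[ 4.83757415e-01 -4.70438948e-05  1.09028002e-01] [11.44779145 -3.21825927 -1.80502698] [-0.55504491 -2.27763011  0.03773807] [7.47340472e-04 8.03672940e-01 5.95069396e-01 1.28881244e-03]
15.2 [ 4.83755258e-01 -4.61612538e-05  1.09020561e-01] 73.03401527332555 [11.45434122 -3.53734265 -2.32808355] [-0.53687886 -2.25671512  0.10662525]
183 [155 153 152 153 152 145 121  88  67  81 112 132 141 143 146 149 149] [153 154 151 153 153 151 153 151 152 153 153 154 151 152 151 152 155]
184 [152 153 151 151 152 146 129 101  76  80 107 128 139 140 142 142 142] [151 150 149 150 150 152 151 153 153 154 154 153 151 153 153 154 154]
185 [149 147 146 148 149 148 142 124 102  99 121 137 141 138 136 137 137] [148 144 144 147 148 150 153 152 153 154 152 153 151 152 154 155 154]
186 [142 140 140 142 145 147 151 142 127 121 136 147 148 140 128 120 123] [140 139 140 141 141 149 152 155 154 151 153 153 152 155 154 152 154]
187 [138 139 138 138 138 143 150 148 136 129 141 150 147 130 111  99 102] [136 137 136 135 140 142 148 152 152 154 152 152 152 155 153 153 153]
188 [139 138 138 137 135 136 138 139 131 12
[... 984 characters left out ...]
5 100 101 120 136 138 125 104  94 112 140 153 155 157] [109 109 106  98  96 108 126 143 146 134 113  99 115 141 154 153 155]
196 [144 142 141 138 131 117 114 114 111  99  94 109 133 149 155 156 157] [141 141 137 129 120 112 115 124 129 124 108 113 134 147 155 155 156]
197 [153 155 153 151 150 143 131 120 109 102 110 133 149 155 157 156 156] [152 154 147 150 141 132 120 112 110 109 110 132 147 153 153 155 155]
198 [154 154 154 154 155 152 149 144 137 130 136 149 155 157 157 157 156] [153 153 151 152 151 149 140 133 123 123 129 146 153 155 156 155 156]
199 [154 154 154 155 154 153 155 154 151 149 152 155 156 157 156 156 157] [154 152 153 152 153 154 151 148 144 146 150 154 155 155 156 153 153]
```

Call:
step_arm(claw=[0,0,0,0,0], slide=[[-0.6,0.18,0],[-0.6,0.18,0],[-0.6,0.18,0],[-0.6,0.18,0],[0,0,0]], angular=[[0,0,0],[0,0,0],[0,0,0],[0,0,0],[0,0,0]])

```text
time: 15.7
tool_pos: [0.4821, 0.0006, 0.1094]
tcp_rot: [0.001, 0.804, 0.595, 0.002]
ft_force: [13.4, -1.9, -2.9]
opening: 0.0129
```

```bash
python3 -c "
from rig import env;o=env.observe();print(o['tool_pos'],o['ft_force'],o['wrist_torque'],o['tcp_rot'])"
```

```text
[0.48209297 0.00062502 0.10940208] [13.37672295 -1.94608714 -2.90708622] [-0.42334334 -2.58581039  0.1725021 ] [0.00126524 0.80366762 0.59507388 0.00195684]
```

Call:
step_arm(claw=[0,0,0,0,0], slide=[[-0.6,0.18,0],[-0.6,0.18,0],[-0.6,0.18,0],[-0.6,0.18,0],[0,0,0]], angular=[[0,0,0],[0,0,0],[0,0,0],[0,0,0],[0,0,0]])

```text
time: 16.2
tool_pos: [0.4778, 0.0017, 0.1086]
tcp_rot: [-0.0, 0.804, 0.595, 0.0]
ft_force: [10.1, -2.3, -1.2]
opening: 0.0128
```

```bash
python3 -c "
from rig import env;o=env.observe();print(o['tool_pos'],o['ft_force'],o['wrist_torque'],o['tcp_rot'])"; python3 look.py 9
```

```text
[0.47783304 0.00165862 0.10858129] [10.12220662 -2.30399495 -1.20910961] [-0.39508119 -1.74606355  0.0417082 ] [-2.69650622e-04  8.03675459e-01  5.95067656e-01  4.09291744e-04]
16.4 [0.47773816 0.0017448  0.10850972] 73.04189657910352 [ 8.74735592 -1.1671114  -0.74265604] [-0.32264227 -1.68935191  0.0033084 ]
```

View pics/c9.png

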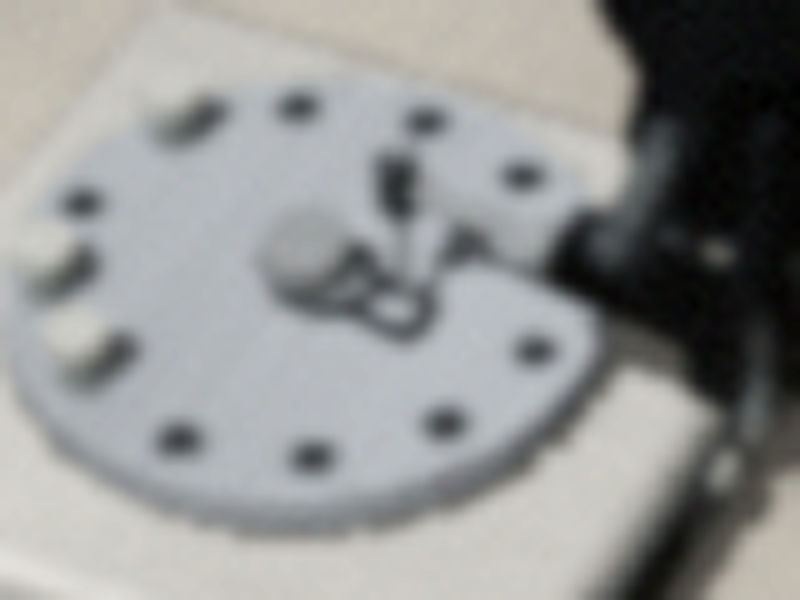

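c9: the ring is about halfway out, with its loop at (400,310) and its horseshoe visible beside the head. The force is falling, so I keep drawing, with a little height to spare for the release.

Call:
step_arm(claw=[0,0,0,0,0], slide=[[-0.5,0.15,0.3],[-0.5,0.15,0.2],[-0.5,0.15,0],[-0.5,0.15,0],[0,0,0]], angular=[[0,0,0],[0,0,0],[0,0,0],[0,0,0],[0,0,0]])

```text
time: 16.9
tool_pos: [0.4722, 0.0031, 0.1074]
tcp_rot: [-0.003, 0.804, 0.595, -0.002]
ft_force: [-0.4, 1.5, 3.0]
opening: 0.0125
```

```bash
python3 -c "
from rig import env;o=env.observe();print(o['tool_pos'],o['ft_force'],o['wrist_torque'],o['tcp_rot'])"; python3 look.py 10
```

```text
[0.47223576 0.00314003 0.10735537] [-0.43883033  1.46088116  2.97158473] [-0.06677966 -0.21287649 -0.04392994] [-0.00337786  0.80360322  0.5951507  -0.00246801]
17.1 [0.47235977 0.00312554 0.10732125] 73.04934353202923 [-0.70627596  0.27506598  2.38332604] [-0.13217636 -0.15020268 -0.04095796]
```

View pics/c10.png

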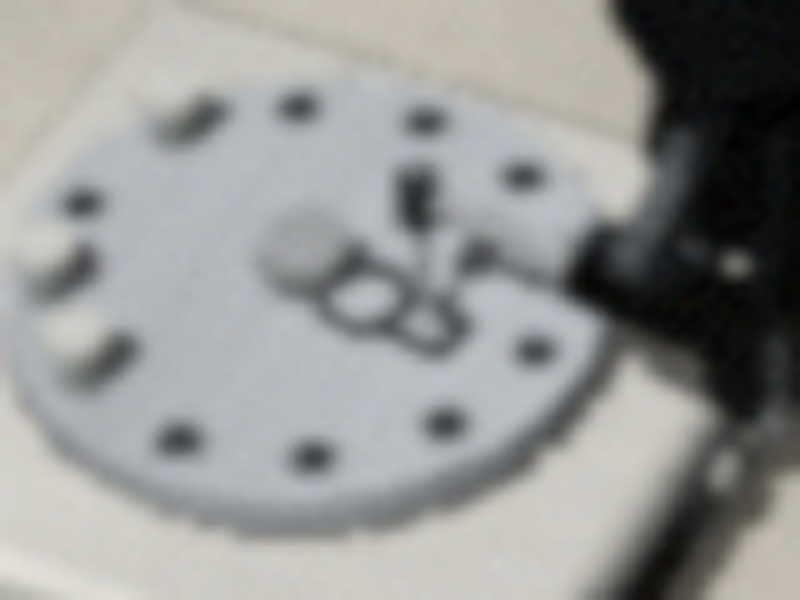

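Run:
```python
from h import *
s=ld("side10"); g=lambda x,y:np.array([190+(x+.5)/10-.5,165+(y+.5)/10-.5])
c0=np.array([.6096,-.0394,.08])
for q in[(432,325),(365,297)]: p=onz(s,g(*q),.08); print(p, np.linalg.norm((p-c0)[:2]))
```

```text
[ 0.57132106 -0.02771737  0.08      ] 0.040022003778478143
[ 0.59155117 -0.03345404  0.08      ] 0.019003019506854877
```

Call:
step_arm(claw=[0,0,0,0,0], slide=[[0,0,0.4],[0,0,0],[0,0,0],[0,0,0],[0,0,0]], angular=[[-0.06,-0.2,0],[-0.07,-0.2,0],[0,0,0],[0,0,0],[0,0,0]])

```text
time: 17.6
tool_pos: [0.4725, 0.003, 0.1076]
tcp_rot: [-0.0, 0.804, 0.595, -0.0]
ft_force: [0.7, -0.4, -0.5]
opening: 0.0126
```

```bash
python3 -c "
from rig import env;o=env.observe();print(o['tool_pos'],o['ft_force'],o['wrist_torque'],o['tcp_rot'])"
```

```text
[0.4724583  0.00302098 0.10758753] [ 0.72277046 -0.44111759 -0.51643727] [ 0.03933925 -0.04011197  0.04071491] [-2.30367631e-04  8.03618717e-01  5.95144397e-01 -2.26758801e-04]
```

The hook is free of the rotor and the ring stands about 19 mm off the axis. I drag it about 16 mm farther, slowly.

Call:
step_arm(claw=[0,0,0,0,0], slide=[[-1.6,0.5,0],[-2,0.6,0],[-2,0.6,0],[-2,0.6,0],[-2,0.6,0]], angular=[[0,0,0],[0,0,0],[0,0,0],[0,0,0],[0,0,0]])

```text
time: 18.1
tool_pos: [0.4629, 0.0059, 0.1078]
tcp_rot: [0.0, 0.804, 0.595, 0.0]
ft_force: [0.9, 0.2, -0.4]
opening: 0.0127
```

Call:
step_arm(claw=[0,0,0,0,0], slide=[[-2,0.6,0],[-2,0.6,0],[-2,0.6,0],[-2,0.6,0],[0,0,0]], angular=[[0,0,0],[0,0,0],[0,0,0],[0,0,0],[0,0,0]])

```text
time: 18.6
tool_pos: [0.4548, 0.0084, 0.1078]
tcp_rot: [-0.0, 0.804, 0.595, -0.0]
ft_force: [-0.2, -0.7, -0.7]
opening: 0.0127
```

Call:
step_arm(claw=[0,0,0,0,0], slide=[[3,-0.9,0],[0,0,0],[0,0,0],[0,0,0],[0,0,0]], angular=[[0,0,0],[0,0,0],[0,0,0],[0,0,0],[0,0,0]])

```text
time: 19.1
tool_pos: [0.4581, 0.0074, 0.1077]
tcp_rot: [-0.0, 0.804, 0.595, -0.0]
ft_force: [0.8, -0.4, -1.6]
opening: 0.013
```

```bash
python3 look.py 11
```

```text
19.3 [0.45812384 0.00736764 0.10779109] 73.04462509614059 [ 0.45343295 -0.46860516 -0.74165845] [ 0.00265913 -0.04749493 -0.01579209]
```

View pics/c11.png

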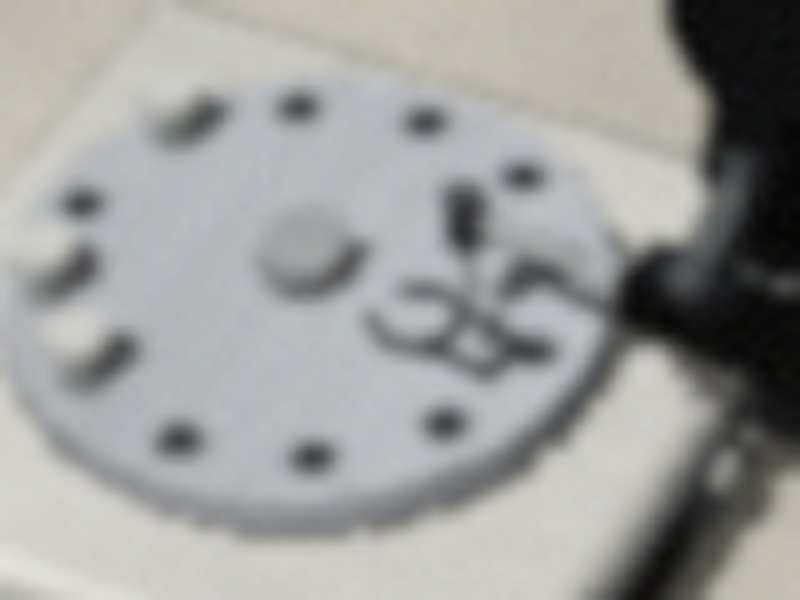

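c11: the ring lies clear at about (415,318), off the head at (300,250), with the hook free inside its loop. I lift straight out.

Call:
step_arm(claw=[0,0,0,0,0], slide=[[0,0,0.7],[0,0,1.5],[0,0,3],[0,0,6],[0,0,10]], angular=[[0,0,0],[0,0,0],[0,0,0],[0,0,0],[0,0,0]])

```text
time: 19.8
tool_pos: [0.4577, 0.0074, 0.1292]
tcp_rot: [-0.0, 0.804, 0.595, -0.0]
ft_force: [-0.6, -0.3, -1.4]
opening: 0.0126
```

Call:
step_arm(claw=[0,0,0,0,0], slide=[[0,0,15],[0,0,15],[0,0,5],[1,-10,0],[2,-20,0]], angular=[[0,0,0],[0,0,0],[0,0,0],[0,0,2],[0,0,2.3]])

```text
time: 20.3
tool_pos: [0.4613, -0.0221, 0.1646]
tcp_rot: [0.0, 0.78, 0.626, 0.0]
ft_force: [0.6, -0.3, -0.9]
opening: 0.0128
```

Call:
step_arm(claw=[0,0,0,0,0], slide=[[2,-28,0],[2,-28,0],[2,-28,0],[2,-28,0],[2,-28,0]], angular=[[0,0,2.5],[0,0,2.5],[0,0,2.5],[0,0,2.5],[0,0,2.5]])

```text
time: 20.8
tool_pos: [0.4711, -0.1638, 0.1641]
tcp_rot: [0.0, 0.707, 0.707, 0.0]
ft_force: [0.5, 0.4, 0.4]
opening: 0.0126
```

Call:
step_arm(claw=[0,0,0,0,0], slide=[[2,-28,0],[2,-28,0],[2,-28,0],[1,-15,0],[1,-7,0]], angular=[[0,0,2.5],[0,0,2.5],[0,0,2.5],[0,0,0],[0,0,0]])

```text
time: 21.3
tool_pos: [0.479, -0.2697, 0.1639]
tcp_rot: [-0.0, 0.661, 0.75, 0.0]
ft_force: [0.8, 0.6, -1.3]
opening: 0.0127
```

Call:
step_arm(claw=[0,0,0,0,0], slide=[[0,0,0],[0,0,0],[0,0,0],[0,0,0],[0,0,0]], angular=[[0,0,0],[0,0,0],[0,0,0],[0,0,0],[0,0,0]])

```text
time: 21.8
tool_pos: [0.4792, -0.268, 0.1641]
tcp_rot: [0.0, 0.66, 0.751, 0.0]
ft_force: [-0.2, -0.4, -2.0]
opening: 0.0128
```

Run:
```python
from h import *
from rig import env,eyes
F=[eyes.snapshot("side") for i in range(3)]
s=F[0]; s["frame"]=np.mean([f["frame"] for f in F],0).astype(np.uint8); pickle.dump(s,open("pics/side12.pkl","wb"))
c=cv2.resize(s["frame"][125:200,190:325],None,fx=5.9,fy=5.9,interpolation=cv2.INTER_CUBIC); cv2.imwrite("pics/c12.png",cv2.convertScaleAbs(c,alpha=1.5,beta=-40))
o=env.observe(); print(o["time"],o["tool_pos"],2*np.degrees(np.arctan2(o["tcp_rot"][2],o["tcp_rot"][1])),o["ft_force"])
```

```text
21.95 [ 0.4792126  -0.26839858  0.16406565] 97.36367376718789 [ 0.20036651  1.01248557 -1.39660253]
```

View pics/c12.png

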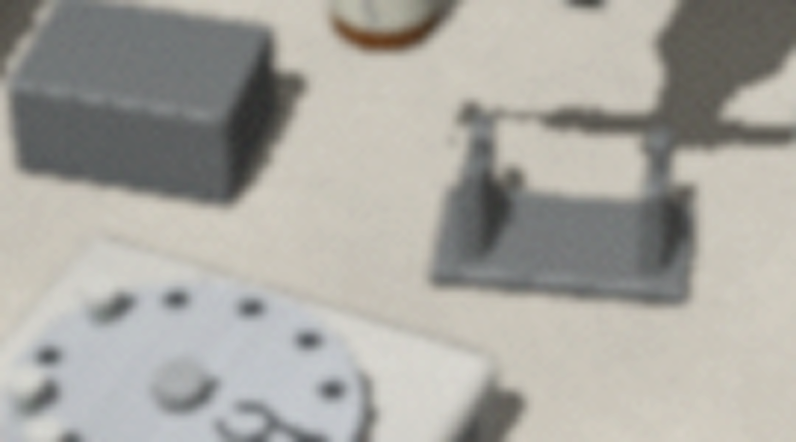

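c12: the cradle stands empty with its uprights at (483,185) and (660,200), and the ring stayed on the rotor. I'm back over the pick-up pose, so I lower.

Call:
step_arm(claw=[0,0,0,0,0], slide=[[0,0,-20],[0,0,-25],[0,0,-25],[0,0,-18],[0,0,-8]], angular=[[0,0,0],[0,0,0],[0,0,0],[0,0,0],[0,0,0]])

```text
time: 22.45
tool_pos: [0.4779, -0.2677, 0.0659]
tcp_rot: [-0.002, 0.66, 0.751, -0.0]
ft_force: [-0.1, 0.2, -0.2]
opening: 0.0129
```

Call:
step_arm(claw=[0,0,0,0,0], slide=[[0,0,-5],[0,0,-5],[0,0,-5],[0,0,-3],[0,0,0]], angular=[[0,0,0],[0,0,0],[0,0,0],[0,0,0],[0,0,0]])

```text
time: 22.95
tool_pos: [0.4791, -0.2686, 0.0499]
tcp_rot: [-0.0, 0.66, 0.751, -0.0]
ft_force: [-0.1, 0.3, -1.2]
opening: 0.013
```

Call:
step_arm(claw=[0,0,0,0,0], slide=[[0,0,-2],[0,0,-2],[0,0,-1],[0,0,0],[0,0,0]], angular=[[0,0,0],[0,0,0],[0,0,0],[0,0,0],[0,0,0]])

```text
time: 23.45
tool_pos: [0.4791, -0.2686, 0.045]
tcp_rot: [-0.0, 0.66, 0.751, -0.0]
ft_force: [0.6, 0.7, -1.4]
opening: 0.0124
```

```bash
python3 -c "
from rig import env;o=env.observe();print(o['tool_pos'],o['ft_force'],o['wrist_torque'],o['tcp_rot'])"
```

```text
[ 0.47913546 -0.26863206  0.0450168 ] [ 0.55385932  0.66842512 -1.41550632] [-0.04111493 -0.06567852  0.02199665] [-1.21794842e-06  6.60373078e-01  7.50937679e-01 -5.32213305e-06]
```

Call:
step_arm(claw=[0,0,0,0,0], slide=[[0,0,-1],[0,0,-1],[0,0,-0.5],[0,0,0],[0,0,0]], angular=[[0,0,0],[0,0,0],[0,0,0],[0,0,0],[0,0,0]])

```text
time: 23.95
tool_pos: [0.4791, -0.2686, 0.0425]
tcp_rot: [-0.0, 0.66, 0.751, 0.0]
ft_force: [0.3, -1.4, -1.0]
opening: 0.0131
```

Call:
step_arm(claw=[0,0,0,0,0], slide=[[0,0,-0.5],[0,0,-0.5],[0,0,0],[0,0,0],[0,0,0]], angular=[[0,0,0],[0,0,0],[0,0,0],[0,0,0],[0,0,0]])

```text
time: 24.45
tool_pos: [0.4792, -0.2687, 0.042]
tcp_rot: [0.0, 0.66, 0.751, -0.0]
ft_force: [-2.4, 1.3, 5.4]
opening: 0.0125
```

Seated: contact at TCP z 0.042, the same as at pick-up. I open and withdraw.

Call:
step_arm(claw=[30,60,60,60,60], slide=[[0,0,0],[0,0,0],[0,0,0],[0,0,0],[0,0,0]], angular=[[0,0,0],[0,0,0],[0,0,0],[0,0,0],[0,0,0]])

```text
time: 24.95
tool_pos: [0.4791, -0.2686, 0.0414]
tcp_rot: [-0.0, 0.66, 0.751, -0.0]
ft_force: [-0.6, -0.8, 0.6]
opening: 0.0507
```

Call:
step_arm(claw=[60,60,60,60,60], slide=[[0,0,5],[0,0,15],[0,0,30],[0,0,40],[0,0,40]], angular=[[0,0,0],[0,0,0],[0,0,0],[0,0,0],[0,0,0]])

```text
time: 25.45
tool_pos: [0.4789, -0.2685, 0.1739]
tcp_rot: [0.0, 0.66, 0.751, 0.0]
ft_force: [0.4, -0.2, -0.0]
opening: 0.0513
```

Call:
step_arm(claw=[60,60,60,60,60], slide=[[-10,0,20],[-20,0,10],[-20,0,0],[0,0,0],[0,0,0]], angular=[[0,0,0],[0,0,0],[0,0,0],[0,0,0],[0,0,0]])

```text
time: 25.95
tool_pos: [0.4295, -0.2689, 0.2026]
tcp_rot: [0.001, 0.661, 0.751, 0.0]
ft_force: [0.8, -0.2, 0.7]
opening: 0.0506
```

Run:
```python
from h import *
from rig import env,eyes
F=[eyes.snapshot("side") for i in range(3)]
s=F[0]; s["frame"]=np.mean([f["frame"] for f in F],0).astype(np.uint8); pickle.dump(s,open("pics/side13.pkl","wb"))
c=cv2.resize(s["frame"][130:230,190:325],None,fx=5.9,fy=5.9,interpolation=cv2.INTER_CUBIC); cv2.imwrite("pics/c13.png",cv2.convertScaleAbs(c,alpha=1.5,beta=-40))
o=env.observe(); print(o["time"],o["tool_pos"],o["ft_force"])
```

```text
26.1 [ 0.42970896 -0.26861383  0.20168045] [ 0.40563301  0.34285159 -0.3783849 ]
```

View pics/c13.png

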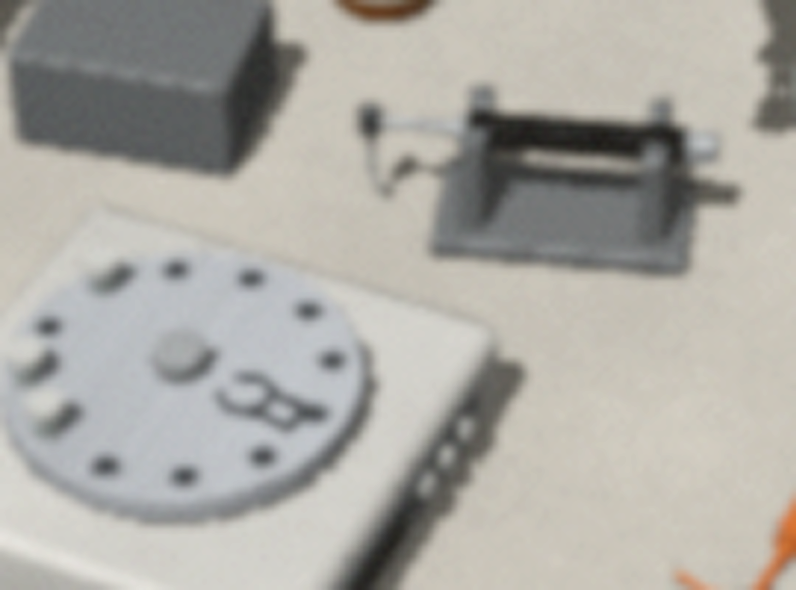

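c13: the pick is back in its slots, hook down with the collar at (368,118), and the ring lies flat at (248,395). I check the distance and hand in.

Run:
```python
from h import *
from rig import env
s=ld("side13"); g=lambda x,y:np.array([190+(x+.5)/5.9-.5,130+(y+.5)/5.9-.5])
c0=np.array([.6096,-.0394])
for q,k in(((247,396),0),((282,413),21)): p=onz(s,g(*q),.08)[:2]; print(p,np.linalg.norm(p-c0)*1e3-k)
print("collar now",onz(s,g(368,118),.059),"before",onz(ld("side0"),(165+438.5/5-.5,130+100.5/5-.5),.059))
env.job_done(); print(env.observe()["time"])
```

```text
[ 0.57500596 -0.02810959] 36.38984690058539
[ 0.55679772 -0.02162453] 34.71398561072016
collar now [ 0.58513971 -0.2571497   0.059     ] before [ 0.58443081 -0.25726347  0.059     ]
the job is handed in; nothing more can be done
the job is handed in; nothing more can be done
```

I took the black-handled pick from its cradle, hooked the pull loop and drew the ring off the spindle. The pick is back in its cradle, and I handed the job in at about 26 s of the 54 s allowed. No verdict was reported.

- **Feeling for the rotor:** the hook touched it at about 3.4 N. When the ring sprang off, the tip came down on it again at about 4 N. Both readings are below the 10 N limit.
- **Pull on the ring:** it peaked at about 13.5 N, below the 25 N limit. The arm gave way about 2 mm upwards under load, and the loop seemed to lift slightly until the ring came free.
- **Ring:** in the last picture it looks flat on the rotor, with its centre about 35–36 mm from the spindle axis (22–70 mm allowed).
- **Pick:** it lies in the slots with the hook down, its collar within about 1 mm of where it started.
- **Robot:** the gripper is open and clear of everything.

Forces were read only at the end of each move, so brief peaks in between were not seen. The final ring distance and the pick's position come from the side camera alone. I saw no bystander disturbed, but I did not measure them, and the last picture does not show them all.

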